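# Hang the big sanding block on the peg with the drop flap

## Robot

A 6-joint arm with a two-finger parallel gripper is mounted at the origin on a cart in front of the work surface, level with it; the furniture and walls round the work are solid. World frame = base frame: x ahead of the robot, y to its left, z up, the work surface at z = 0. Lengths are in m, angles in rad, forces in N, time in s.
With the tool pointing down it reaches from about 0.425 to 0.95 m from the base axis. Payload 3.5 kg.
Tool frame: the origin (TCP) lies midway between the tips of the shut fingers; the grasp point (between the pads) lies ctrl.pinch_z behind it (ctrl.pinch_z is the distance from the TCP to the grasp point, in m); z points along the fingers, y is the line along which they close (so a half turn about z gives the same grasp; the last joint's range is limited). The gripper opens to 85 mm and grips with 20 to 120 N. Pads are 22 mm wide; open, the fingers measure 114 mm over their backs; the gripper's body (76 mm by 85 mm) begins 54 mm behind the grasp point. The pads swing forward as they close: fully open they stand 13 mm farther back than shut.
Start: joints at [-1.275, 0.286, 1.577, -0, 1.279, -0.15], TCP at [0.291, -0.609, 0.231] pointing down, gripper open.
Joint ranges: [-2.77, 2.77], [-0.9, 2.22], [0.21, 2.48], [-1.53, 4.67], [0.24, 2.81], [-2.84, 2.84]. Speed limits (rad/s): [2.79, 2.79, 3.14, 3.14, 3.14, 3.14].

## Interface

Orientations are given as a unit quaternion [x, y, z, w].
In Python, from rig import ctrl gives the robot as it stands. The module is installed in compiled form; this text tells all that it offers.
- The arm moves only by the tool arm_command, never from a script. Its argument "commands" is a list that holds one entry, the list of rows, each a list of 5 numbers: the closure in counts, from 0 (fully open) to 255 (shut), then the shift along the tool's x, y, z in m, then the turn about the tool's z in rad. A call has exactly 10 rows; each row is the pose to reach, as a shift and turn from the pose commanded when the call began, along the tool's axes at that moment; what a row does not reach only later rows make up. A row lasts 1/12 s, in which the tool goes at most 41.7 mm and 7.16 degrees, less where a joint would pass 70% of its speed; a pose out of reach is approached as far as the arm can. A call with a gripper value outside its range is refused whole. The fingers move at their own pace and stop on an object; the grip force is fixed at half the most. Time passes only in rows, so rows that repeat a pose let the fingers close, or fill a call up. It gives the time, the measured TCP pose, the force, the opening and the grip force at its end, in the units of the state.
- ctrl.get_state(): the state, without advancing time (a new reading comes with each control period).
- ctrl.capture(name): name is "scene" or "top"; returns the picture (400x640x3 uint8, red, green, blue); there is no depth.
- ctrl.camera_model(name): a dict with "K" (3x3 intrinsics, pixels), "distortion" ([k1, k2, p1, p2, k3] as OpenCV has them; the pictures are not rectified), "cam_to_world" (4x4, takes a point from camera to world coordinates). Camera axes: x right, y down, z forward; pixel columns grow to the right and rows downward; lengths in m; the calibration is good to about 2 mm. A picture is of the moment at which its call begins. camera_model takes no time and is no camera call.
- ctrl.finish_job(): hands the job in; it is judged then, once.
The state is a dict: "time": time; "joint_pos": joint angles; "dq": joint speeds; "joint_efforts": joint torques, N m; "eef_pos": TCP position; "orientation": TCP orientation; "contact_force": force on the tool from outside, world axes, zero at the start; "moment": the same for the moment, N m; "opening": opening from 0.0 (shut) to 1.0 (fully open); "gripper_force": force on a finger pad.
Only numpy, scipy, OpenCV 4.12 (cv2) and the standard library are available. Lean on these libraries where they do the work, as an engineer would, in place of code of your own. Each camera call takes 0.05 s, during which the arm holds its last target. There are 200 camera calls.

## Task

Hang the bigger of the two loop-handled sanding blocks on the peg of the steel stand: slide its loop over the peg so that it swings the hinged flap at the peg's tip up and passes it, let the block hang freely from the peg by its loop, with the flap dropped back down behind the loop. Leave the smaller sanding block where it stands.

Things in the scene. Friction and masses are not known exactly. Their poses are not given: they have to be found in the camera images.
- big_block_loop (a point): Bigger sanding block, loose, 0.3 kg, upright: wooden foot 110 (y) x 44 (x) x 22 mm, on it a flat loop handle of light wood 12 mm thick (x), 68 mm wide (y), top 112 mm above the underside. Point: centre of the loop's opening, 63 mm above the underside; opening 46 mm wide (y), 50 mm high, right through along x. Above it the top bar, 24 mm tall: grip it from above across its 12 mm. z up.
- small_block_loop (a point): Smaller sanding block, loose, of the same make: foot 70 x 40 mm, handle 46 mm wide, 74 mm high in all, its opening only 22 x 22 mm. Point: centre of that opening, 43 mm above the underside. To be left alone.
- peg_seat (a point): Where the loop shall hang: point on the axis of the level peg, 160 mm above the table. The peg is the end of a bent steel bar 12 mm thick on a fixed base plate 140 x 110 x 10 mm. x points along the peg from tip to upright (the way the loop slides on), z up. Rounded tip at x = -91 mm, flap's hinge at -75, bend from +30, upright at +50. Nothing of the stand is higher than the peg.
- keeper (a joint): Flap frame at the peg's tip, 23 mm wide, 5 thick: at 0 rad hangs 54 mm down from the peg's axis; swings only inward and up (to 1.3 rad), falls by its weight. A loop slid on with its opening centred on the peg within 15 mm in height lifts it with its lower edge; it drops once the loop is 65 mm past the hinge. Hung, the opening's centre is 19 mm below the axis.
Things that resemble listed ones, but are neither listed nor needed, are in the scene too. Leave any red look-alike of the part that bears big_block_loop alone.

How it is judged:
By the outcome, as a careful person would: the job done as asked, in the order asked, and still so for the second after the job is handed in, with the robot touching nothing.
It also fails if it takes over 45 s, if anything falls off the work surface, if the arm or the gripper's body presses on something with over 40 N, if the wrist force passes 120 N, or if a joint passes its speed limit or range.

## Working session

There is one attempt and no reset: what is moved stays moved. The work goes in short steps, Python scripts to look and compute and a tool call to move; the robot and the scene stay as the last step left them, time stands still between calls to the robot, and variables do not carry over. Pictures are saved under pics/ and viewed, at most 10 in all, crops included, and the job is handed in when it is done.

Besides the shell and the picture viewer there is one more tool, called after "Request:" by a JSON object that holds its "name" and its "arguments", one argument or row to a line. arm_command: Moves the arm, as the interface text tells. Its arguments: {"type":"object","properties":{"commands":{"type":"array","items":{"type":"array","items":{"type":"array","items":{"type":"number"}}}}},"required":["commands"]}

```bash
mkdir -p pics; python3 - <<'E'
from rig import ctrl
import cv2,numpy as np
for n in("scene","top"):
    im=ctrl.capture(n); cv2.imwrite(f"pics/{n}0.png",im[:,:,::-1])
    m=ctrl.camera_model(n); print(n,np.round(m["K"],1).tolist(),np.round(m["distortion"],4),np.round(m["cam_to_world"],3).tolist())
s=ctrl.get_state();print(s,ctrl.pinch_z)
E
```

```text
scene [[475.4, 0.0, 325.6], [0.0, 475.4, 198.9], [0.0, 0.0, 1.0]] [-0.0788  0.      0.      0.      0.    ] [[-0.841, -0.283, 0.462, -0.207], [-0.541, 0.438, -0.718, 1.232], [0.001, -0.853, -0.521, 0.899], [0.0, 0.0, 0.0, 1.0]]
top [[423.5, 0.0, 329.6], [0.0, 423.5, 201.9], [0.0, 0.0, 1.0]] [0.0077 0.     0.     0.     0.    ] [[-0.03, -0.979, 0.201, 0.223], [-1.0, 0.031, 0.001, 0.123], [-0.007, -0.201, -0.98, 1.392], [0.0, 0.0, 0.0, 1.0]]
{'time': 0.1, 'joint_pos': array([-1.27502436e+00,  2.87135710e-01,  1.57805859e+00,  9.70842400e-06,
        1.27864842e+00, -1.49937317e-01]), 'dq': array([ 2.34241886e-04, -1.28642086e-03, -3.79356209e-03,  1.85934017e-04,
       -7.42424130e-04,  4.46262849e-05]), 'joint_efforts': array([-1.42271216e-03, -4.07299018e+01, -2.93700296e+01, -2.33063729e-04,
        3.38110214e-03, -3.92770914e-06]), 'eef_pos': array([ 0.29087617, -0.60842679,  0.23003127]), 'orientation': array([ 9.75270200e-01,  2.21013058e-01, -7.73274535e-05, -1.12238662e-03]), 'contact_force': array([-0.67892518, -0.62841664, -0.61664907]), 'moment': array([ 0.02823249, -0.03815103,  0.03446566]), 'gripper_force': 0.0, 'opening': 0.9981099288722188} 0.0187
```

View pics/scene0.png

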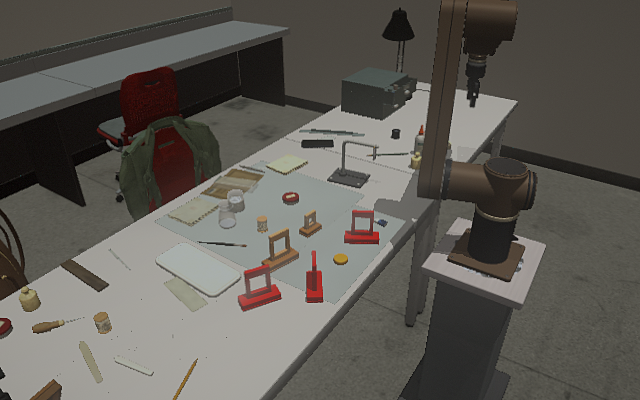

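View pics/top0.png

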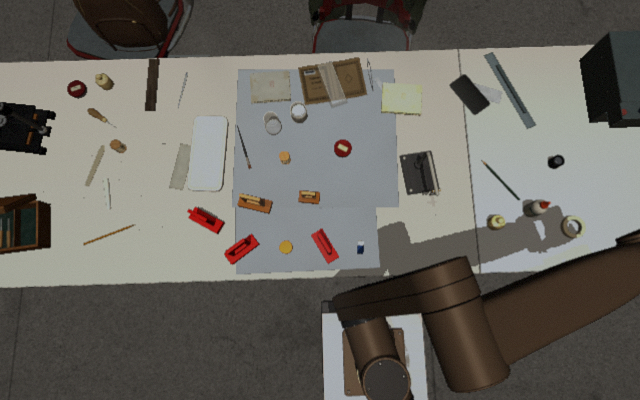

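The scene view shows the big wooden block near (280,248), the small one near (311,222), and the stand near (352,165). In the top view they are at (255,203), (309,197) and (420,172). The red look-alikes are nearer the robot. I'll zoom in on these next.

```bash
python3 - <<'E'
import cv2,numpy as np
s=cv2.imread("pics/scene0.png");t=cv2.imread("pics/top0.png")
f=lambda im,x,y,w,h,k:cv2.resize(im[y:y+h,x:x+w],None,fx=k,fy=k,interpolation=cv2.INTER_CUBIC)
a=np.hstack([f(s,250,205,80,70,5),f(s,320,130,80,70,5)])
b=np.hstack([f(t,225,180,100,43,4),f(t,385,140,100,62,4)[:172]]) if 0 else np.hstack([f(t,230,180,100,50,4),f(t,390,150,100,50,4)])
cv2.imwrite("pics/z1.png",np.vstack([a,b]))
E
```

```text
(no output)
```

View pics/z1.png

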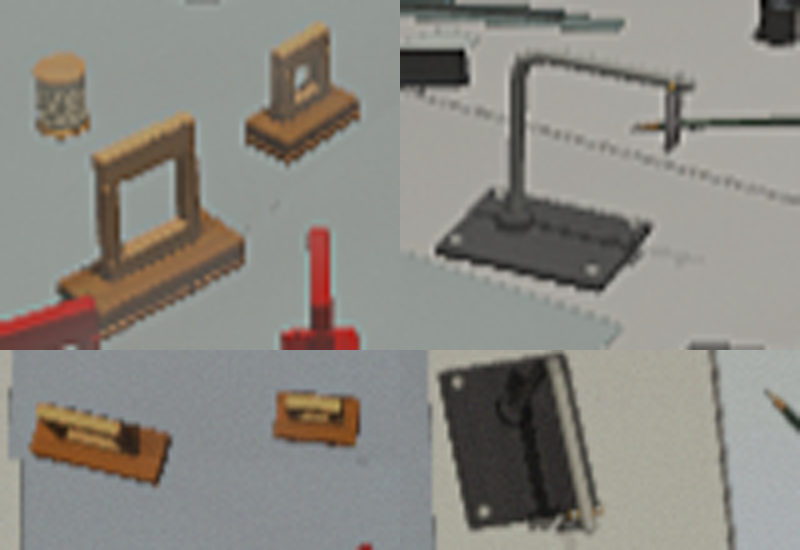

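```bash
cat > h.py <<'E'
import numpy as np,cv2
from rig import ctrl
def ray(n,uv):
    m=ctrl.camera_model(n);p=cv2.undistortPoints(np.array([[uv]],float),np.array(m["K"]),np.array(m["distortion"]))[0,0]
    T=np.array(m["cam_to_world"]);return T[:3,3],T[:3,:3]@np.array([p[0],p[1],1])
def onz(n,uv,z):
    o,d=ray(n,uv);return o+d*(z-o[2])/d[2]
def tri(us,ut):
    (o1,d1),(o2,d2)=ray("scene",us),ray("top",ut)
    s=np.linalg.lstsq(np.c_[d1,-d2],o2-o1,rcond=None)[0];a=o1+s[0]*d1;b=o2+s[1]*d2
    return (a+b)/2,np.linalg.norm(a-b)
E
python3 - <<'E'
from h import *
np.set_printoptions(precision=4,suppress=True)
t=cv2.imread("pics/top0.png");hsv=cv2.cvtColor(t,cv2.COLOR_BGR2HSV)
for nm,(x,y,w,h),zt in(("big",(233,185,45,32),.112),("small",(295,185,30,25),.074)):
    c=hsv[y:y+h,x:x+w];wood=((c[...,0]<28)&(c[...,1]>90)).astype(np.uint8)
    bright=(wood>0)&(c[...,2]>170)
    n,l,st,ce=cv2.connectedComponentsWithStats(bright.astype(np.uint8))
    for i in range(1,n):
        if st[i,4]<12: continue
        p=np.argwhere(l==i)[:,::-1]+[x,y]
        W=np.array([onz("top",q,zt)[:2] for q in p]);r=cv2.minAreaRect(W.astype(np.float32))
        print(nm,st[i],"mean",W.mean(0),"rect",r)
    p=np.argwhere(wood>0)[:,::-1]+[x,y]
    W=np.array([onz("top",q,.022)[:2] for q in p]);print(" all@foot",cv2.minAreaRect(W.astype(np.float32)))
# block top bar ends, picked in both views
P=lambda o,k,x,y:(o[0]+(x+.5)/k-.5,o[1]+(y+.5)/k-.5)
for nm,a,b in(("barL",P((250,205),5,98,160),P((230,180),4,38,410-350)),("barR",P((250,205),5,190,118),P((230,180),4,120,425-350)),
 ("bend",P((320,130),5,525-400,62),P((390,150),4,553-400,360-350)),("tip",P((320,130),5,690-400,84),P((390,150),4,588-400,527-350))):
    print(nm,a,b,tri(a,b))
for nm,q in(("bend",(553-400,10)),("tip",(588-400,177))):print(nm,onz("top",P((390,150),4,*q),.166))
for q in((440-400,370-350),(560-400,352-350),(600-400,520-350),(468-400,530-350)):print("base",onz("top",P((390,150),4,*q),.01))
for q in((436,252),(490,190),(652,228),(602,290)):print("baseS",onz("scene",P((320,130),5,q[0]-400,q[1]),.01))
E
```

```text
all@foot ((0.5086353421211243, 0.3739136755466461), (0.11251112073659897, 0.04288795217871666), 74.73117065429688)
 all@foot ((0.5236223936080933, 0.19219811260700226), (0.06904827058315277, 0.03905376419425011), 82.35149383544922)
barL (269.2, 236.6) (239.125, 194.625) (array([0.5171, 0.4032, 0.1096]), np.float64(0.0026426451790452976))
barR (287.6, 228.2) (259.625, 198.375) (array([0.5022, 0.3391, 0.1072]), np.float64(0.005989848715817484))
bend (344.6, 142.0) (427.875, 152.125) (array([ 0.6213, -0.1825,  0.151 ]), np.float64(0.005546439533532629))
tip (377.6, 146.4) (436.625, 193.875) (array([ 0.4885, -0.1958,  0.1612]), np.float64(0.003946705284091261))
bend [ 0.6191 -0.1778  0.166 ]
tip [ 0.4893 -0.1938  0.166 ]
base [ 0.6637 -0.1195  0.01  ]
base [ 0.6764 -0.2225  0.01  ]
base [ 0.5287 -0.2445  0.01  ]
base [ 0.5236 -0.134   0.01  ]
baseS [ 0.6523 -0.1122  0.01  ]
baseS [ 0.6711 -0.2221  0.01  ]
baseS [ 0.5312 -0.2365  0.01  ]
baseS [ 0.5166 -0.1305  0.01  ]
```

```bash
cat >> h.py <<'E'
from scipy.spatial.transform import Rotation as R
def go(xyz,yaw):
    "yaw: world angle (deg) of tool y; prints shift/turn for the next call"
    s=ctrl.get_state();A=R.from_quat(s["orientation"]).as_matrix()
    a=np.degrees(np.arctan2(A[1,1],A[0,1]))
    print("t",round(s["time"],2),"at",np.round(s["eef_pos"],4),"yaw",round(a,1),"F",np.round(s["contact_force"],1),"open",round(s["opening"],3),
      "-> shift",np.round(A.T@(np.array(xyz)-s["eef_pos"]),4),"turn",round(-np.radians(yaw-a),4))
E
python3 -c "
from h import *
go((.47,-.23,.26),-35);go((.5086,.3739,.26),-15.3)"
```

```text
t 0.1 at [ 0.2909 -0.6084  0.23  ] yaw -64.5 F [-0.7 -0.6 -0.6] open 0.998 -> shift [ 0.3248 -0.2643 -0.0293] turn -0.5142
t 0.1 at [ 0.2909 -0.6084  0.23  ] yaw -64.5 F [-0.7 -0.6 -0.6] open 0.998 -> shift [ 0.6199 -0.7926 -0.028 ] turn -0.8581
```

Request:
{"name": "arm_command", "arguments": {
  "commands": [
    [[0,0.325,-0.264,-0.03,-0.514],[0,0.325,-0.264,-0.03,-0.514],[0,0.325,-0.264,-0.03,-0.514],[0,0.325,-0.264,-0.03,-0.514],[0,0.325,-0.264,-0.03,-0.514],[0,0.325,-0.264,-0.03,-0.514],[0,0.325,-0.264,-0.03,-0.514],[0,0.325,-0.264,-0.03,-0.514],[0,0.325,-0.264,-0.03,-0.514],[0,0.325,-0.264,-0.03,-0.514]]
  ]
}}

```text
time: 0.93
eef_pos: [0.4693, -0.2313, 0.2609]
orientation: [0.887, 0.462, -0.0, -0.0]
contact_force: [0.2, -0.7, -0.0]
opening: 0.994
gripper_force: 0.0
```

```bash
python3 -c "
from h import *
go((.5086,.3739,.2),-15.3)"
```

```text
t 0.93 at [ 0.4693 -0.2313  0.2609] yaw -35.0 F [ 0.2 -0.7 -0. ] open 0.994 -> shift [ 0.5182 -0.3152  0.0611] turn -0.3442
```

Request:
{"name": "arm_command", "arguments": {
  "commands": [
    [[0,0.518,-0.315,0.0,-0.344],[0,0.518,-0.315,0.0,-0.344],[0,0.518,-0.315,0.0,-0.344],[0,0.518,-0.315,0.0,-0.344],[0,0.518,-0.315,0.0,-0.344],[0,0.518,-0.315,0.0,-0.344],[0,0.518,-0.315,0.0,-0.344],[0,0.518,-0.315,0.0,-0.344],[0,0.518,-0.315,0.0,-0.344],[0,0.518,-0.315,0.0,-0.344]]
  ]
}}

```text
time: 1.77
eef_pos: [0.4954, 0.1844, 0.2608]
orientation: [0.795, 0.607, -0.0, -0.0]
contact_force: [1.1, -1.2, 0.5]
opening: 0.997
gripper_force: 0.0
```

```bash
python3 -c "
from h import *
go((.5086,.3739,.18),-15.3)"
```

```text
t 1.77 at [0.4954 0.1844 0.2608] yaw -15.3 F [ 1.1 -1.2  0.5] open 0.997 -> shift [ 0.1863 -0.0372  0.0807] turn 0.0003
```

Request:
{"name": "arm_command", "arguments": {
  "commands": [
    [[0,0.186,-0.037,0.08,0],[0,0.186,-0.037,0.08,0],[0,0.186,-0.037,0.08,0],[0,0.186,-0.037,0.08,0],[0,0.186,-0.037,0.08,0],[0,0.186,-0.037,0.08,0],[0,0.186,-0.037,0.08,0],[0,0.186,-0.037,0.08,0],[0,0.186,-0.037,0.08,0],[0,0.186,-0.037,0.08,0]]
  ]
}}

```text
time: 2.6
eef_pos: [0.5102, 0.3705, 0.1824]
orientation: [0.795, 0.606, 0.001, 0.0]
contact_force: [0.3, 0.3, -0.1]
opening: 1.0
gripper_force: 0.0
```

```bash
python3 - <<'E'
from h import *
go((.5086,.3739,.086),-15.3)
a=ctrl.capture("scene")[150:290,200:360,::-1]
cv2.imwrite("pics/a1.png",cv2.resize(a,None,fx=4,fy=4,interpolation=2))
E
```

```text
t 2.6 at [0.5102 0.3705 0.1824] yaw -15.4 F [ 0.3  0.3 -0.1] open 1.0 -> shift [ 0.0028 -0.0026  0.0964] turn -0.0016
```

View pics/a1.png

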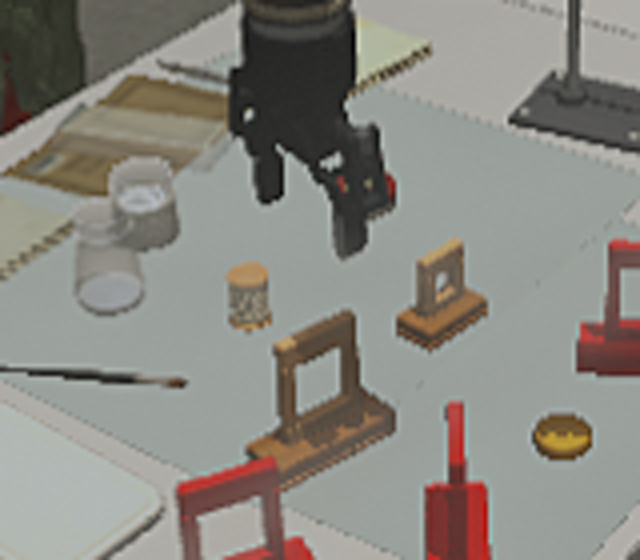

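The open gripper is straddling the bar line. Its fingertips are at about (268,195) and (345,245) in the crop, and the block's bar runs from (280,345) to (350,315) below them. Descending now.

Request:
{"name": "arm_command", "arguments": {
  "commands": [
    [[0,0.002,-0.002,0.03,0],[0,0.002,-0.002,0.06,0],[0,0.002,-0.002,0.08,0],[0,0.002,-0.002,0.095,0],[0,0.002,-0.002,0.095,0],[0,0.002,-0.002,0.095,0],[120,0.002,-0.002,0.095,0],[255,0.002,-0.002,0.095,0],[255,0.002,-0.002,0.095,0],[255,0.002,-0.002,0.095,0]]
  ]
}}

```text
time: 3.48
eef_pos: [0.5088, 0.3743, 0.0876]
orientation: [0.795, 0.607, 0.001, 0.0]
contact_force: [0.2, 0.3, -0.0]
opening: 0.453
gripper_force: 0.0
```

Request:
{"name": "arm_command", "arguments": {
  "commands": [
    [[255,0,0,0,0],[255,0,0,0,0],[255,0,0,0,0],[255,0,0,0,0],[255,0,0,0,0],[255,0,0,0,0],[255,0,0,-0.005,0],[255,0,0,-0.01,0],[255,0,0,-0.02,0],[255,0,0,-0.03,0]]
  ]
}}

```text
time: 4.32
eef_pos: [0.5072, 0.3736, 0.1158]
orientation: [0.795, 0.607, -0.001, -0.0]
contact_force: [0.4, 0.5, -3.0]
opening: 0.123
gripper_force: 62.4
```

```bash
python3 - <<'E'
from h import *
go((.50,.20,.28),-10)
a=ctrl.capture("scene")[150:290,200:360,::-1]
cv2.imwrite("pics/a2.png",cv2.resize(a,None,fx=4,fy=4,interpolation=2))
E
```

```text
t 4.32 at [0.5072 0.3736 0.1158] yaw -15.3 F [ 0.4  0.5 -3. ] open 0.123 -> shift [-0.1696  0.0386 -0.164 ] turn -0.0924
```

View pics/a2.png

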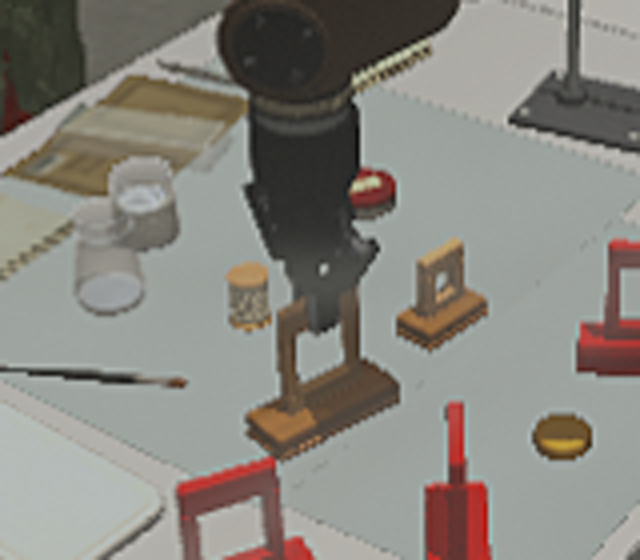

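The block is held: grip force is 62 N and the lifted load about 3 N. In the crop the foot is now clear of the table, at (250-400, 365-455).

Request:
{"name": "arm_command", "arguments": {
  "commands": [
    [[255,0,0,-0.04,0],[255,0,0,-0.08,0],[255,-0.02,0,-0.12,0],[255,-0.05,0.01,-0.16,0],[255,-0.09,0.02,-0.16,-0.05],[255,-0.12,0.03,-0.16,-0.09],[255,-0.15,0.038,-0.16,-0.09],[255,-0.17,0.038,-0.16,-0.09],[255,-0.17,0.038,-0.16,-0.09],[255,-0.17,0.038,-0.16,-0.09]]
  ]
}}

```text
time: 5.2
eef_pos: [0.4998, 0.1993, 0.2768]
orientation: [0.768, 0.641, 0.001, 0.0]
contact_force: [0.7, 0.7, -2.9]
opening: 0.13
gripper_force: 62.4
```

```bash
python3 - <<'E'
from h import *
go((.42,-.2035,.28),7)
E
```

```text
t 5.2 at [0.4998 0.1993 0.2768] yaw -10.3 F [ 0.7  0.7 -2.9] open 0.13 -> shift [-0.4105 -0.0067 -0.0037] turn -0.3014
```

Request:
{"name": "arm_command", "arguments": {
  "commands": [
    [[255,-0.02,0,0,-0.03],[255,-0.05,0,0,-0.06],[255,-0.09,0,0,-0.1],[255,-0.13,0,0,-0.15],[255,-0.17,0,0,-0.2],[255,-0.21,0,0,-0.25],[255,-0.25,0,0,-0.3],[255,-0.28,0,0,-0.3],[255,-0.3,0,0,-0.3],[255,-0.31,0,0,-0.3]]
  ]
}}

```text
time: 6.03
eef_pos: [0.4454, -0.1067, 0.2765]
orientation: [0.663, 0.749, 0.0, 0.001]
contact_force: [-0.8, 0.2, -4.1]
opening: 0.128
gripper_force: 62.4
```

```bash
python3 - <<'E'
from h import *
go((.42,-.2035,.184),7)
E
```

```text
t 6.03 at [ 0.4454 -0.1067  0.2765] yaw 7.0 F [-0.8  0.2 -4.1] open 0.128 -> shift [-0.0929 -0.037   0.0926] turn -0.0008
```

Request:
{"name": "arm_command", "arguments": {
  "commands": [
    [[255,-0.02,-0.01,0,0],[255,-0.05,-0.02,0,0],[255,-0.08,-0.03,0,0],[255,-0.093,-0.037,0.02,0],[255,-0.093,-0.037,0.05,0],[255,-0.093,-0.037,0.08,0],[255,-0.093,-0.037,0.092,0],[255,-0.093,-0.037,0.092,0],[255,-0.093,-0.037,0.092,0],[255,-0.093,-0.037,0.092,0]]
  ]
}}

```text
time: 6.87
eef_pos: [0.4215, -0.2023, 0.1863]
orientation: [0.662, 0.75, 0.0, 0.002]
contact_force: [1.1, 0.2, -2.4]
opening: 0.128
gripper_force: 62.4
```

```bash
python3 - <<'E'
from h import *
go((.46,-.1986,.184),7)
a=ctrl.capture("scene")[100:220,310:450,::-1];t=ctrl.capture("top")[130:230,370:490,::-1]
cv2.imwrite("pics/b1.png",np.hstack([cv2.resize(x,(w,400),interpolation=2) for x,w in((a,400),(t,400))]))
E
```

```text
t 6.87 at [ 0.4215 -0.2023  0.1863] yaw 7.1 F [ 1.1  0.2 -2.4] open 0.128 -> shift [-0.0011  0.0387  0.0024] turn 0.0021
```

View pics/b1.png

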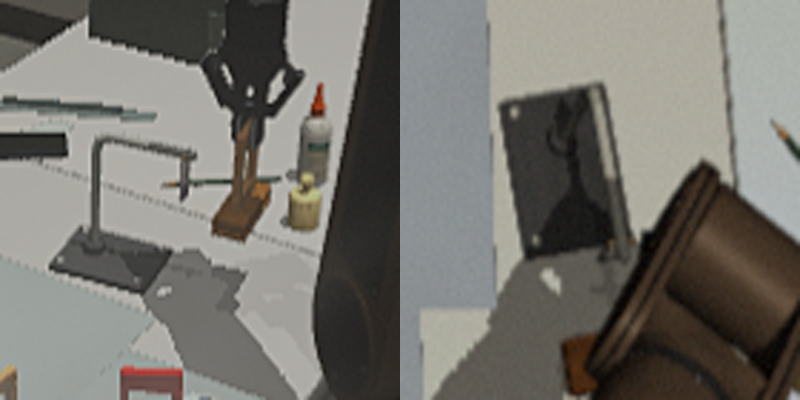

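The block sits in front of the peg. In the scene crop the peg line runs (100,138) to (195,157) and extends to about (246,167), which falls inside the opening between the posts. Sliding on slowly.

Request:
{"name": "arm_command", "arguments": {
  "commands": [
    [[255,0,0.015,0.002,0],[255,0,0.03,0.002,0],[255,0,0.045,0.002,0],[255,0,0.055,0.002,0],[255,0,0.06,0.002,0],[255,0,0.065,0.002,0],[255,0,0.07,0.002,0],[255,0,0.075,0.002,0],[255,0,0.08,0.002,0],[255,0,0.08,0.002,0]]
  ]
}}

```text
time: 7.8
eef_pos: [0.5, -0.1923, 0.1822]
orientation: [0.662, 0.749, 0.0, 0.0]
contact_force: [-0.0, -0.0, -3.7]
opening: 0.126
gripper_force: 62.4
```

```bash
python3 - <<'E'
from h import *
go((.583,-.1835,.184),7)
a=ctrl.capture("scene")[110:200,330:430,::-1];t=ctrl.capture("top")[130:230,370:490,::-1]
cv2.imwrite("pics/b2.png",np.hstack([cv2.resize(x,(w,400),interpolation=2) for x,w in((a,440),(t,360))]))
E
```

```text
t 7.8 at [ 0.5    -0.1923  0.1822] yaw 7.1 F [-0.  -0.  -3.7] open 0.126 -> shift [-0.0015  0.0835 -0.0018] turn 0.001
```

View pics/b2.png

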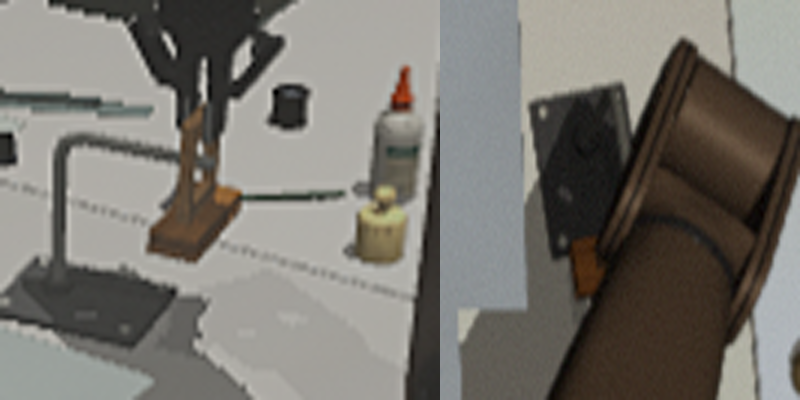

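The peg now enters the opening: its tip shows at about (210,160) in the crop, through the loop, with negligible force. Continuing to the seat.

Request:
{"name": "arm_command", "arguments": {
  "commands": [
    [[255,0,0.01,0,0],[255,0,0.02,0,0],[255,0,0.03,0,0],[255,0,0.04,0,0],[255,0,0.05,0,0],[255,0,0.06,0,0],[255,0,0.07,0,0],[255,0,0.08,0,0],[255,0,0.085,0,0],[255,0,0.085,0,0]]
  ]
}}

```text
time: 8.73
eef_pos: [0.5849, -0.1816, 0.1821]
orientation: [0.662, 0.749, 0.0, 0.0]
contact_force: [0.2, 0.1, -3.1]
opening: 0.13
gripper_force: 62.4
```

```bash
python3 - <<'E'
from h import *
go((.583,-.1835,.168),7)
a=ctrl.capture("scene")[110:200,330:430,::-1];t=ctrl.capture("top")[130:230,370:490,::-1]
cv2.imwrite("pics/b3.png",np.hstack([cv2.resize(x,(w,400),interpolation=2) for x,w in((a,440),(t,360))]))
E
```

```text
t 8.73 at [ 0.5849 -0.1816  0.1821] yaw 7.1 F [ 0.2  0.1 -3.1] open 0.13 -> shift [-0.0016 -0.0021  0.0141] turn 0.0015
```

View pics/b3.png

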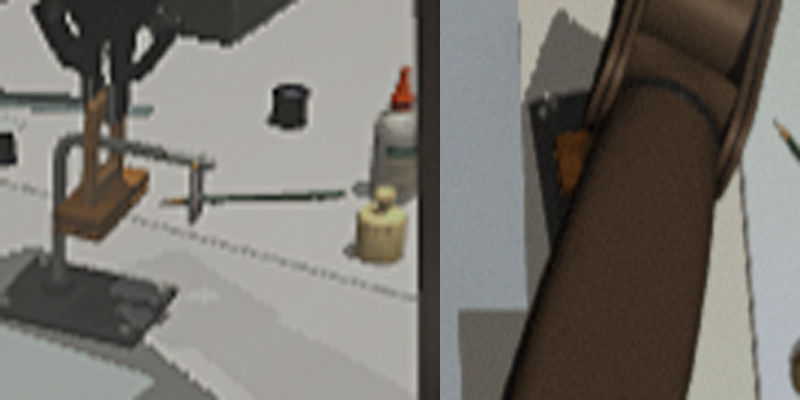

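The loop is past the flap, which has dropped and hangs at about (197,190) in the crop. The loop is around the peg at about (95,150). Lowering onto the peg now.

Request:
{"name": "arm_command", "arguments": {
  "commands": [
    [[255,0,0,0.004,0],[255,0,0,0.008,0],[255,0,0,0.011,0],[255,0,0,0.012,0],[255,0,0,0.013,0],[255,0,0,0.014,0],[255,0,0,0.014,0],[255,0,0,0.014,0],[255,0,0,0.014,0],[255,0,0,0.014,0]]
  ]
}}

```text
time: 9.67
eef_pos: [0.5838, -0.1819, 0.1683]
orientation: [0.662, 0.749, 0.0, 0.0]
contact_force: [-0.2, -0.3, -2.3]
opening: 0.126
gripper_force: 62.3
```

Request:
{"name": "arm_command", "arguments": {
  "commands": [
    [[255,0,0,0.0005,0],[255,0,0,0.001,0],[255,0,0,0.001,0],[255,0,0,0.0015,0],[255,0,0,0.0015,0],[255,0,0,0.002,0],[255,0,0,0.002,0],[255,0,0,0.002,0],[255,0,0,0.002,0],[255,0,0,0.002,0]]
  ]
}}

```text
time: 10.5
eef_pos: [0.5838, -0.1818, 0.1665]
orientation: [0.662, 0.749, 0.0, 0.0]
contact_force: [-1.6, 0.5, -1.2]
opening: 0.128
gripper_force: 64.1
```

Request:
{"name": "arm_command", "arguments": {
  "commands": [
    [[215,0,0,0,0],[205,0,0,0,0],[195,0,0,0,0],[185,0,0,0,0],[175,0,0,0,0],[165,0,0,0,0],[155,0,0,0,0],[150,0,0,0,0],[150,0,0,0,0],[150,0,0,0,0]]
  ]
}}

```text
time: 11.33
eef_pos: [0.5837, -0.1818, 0.1661]
orientation: [0.662, 0.749, 0.0, -0.0]
contact_force: [-0.5, 0.1, 0.3]
opening: 0.408
gripper_force: 0.0
```

Request:
{"name": "arm_command", "arguments": {
  "commands": [
    [[150,0,0,-0.005,0],[150,0,0,-0.01,0],[150,0,0,-0.02,0],[150,0,0,-0.03,0],[150,0,0,-0.05,0],[150,0,0,-0.07,0],[150,0,0,-0.09,0],[150,0,0,-0.11,0],[150,0,0,-0.13,0],[150,0,0,-0.13,0]]
  ]
}}

```text
time: 12.17
eef_pos: [0.5858, -0.1828, 0.3034]
orientation: [0.662, 0.749, 0.001, 0.005]
contact_force: [1.0, -0.5, 1.7]
opening: 0.411
gripper_force: 0.0
```

```bash
python3 - <<'E'
from h import *
go((.583,-.1835,.3),7)
a=ctrl.capture("scene")[110:200,330:430,::-1];b=ctrl.capture("scene")[200:290,240:340,::-1]
cv2.imwrite("pics/b4.png",np.hstack([cv2.resize(x,(w,360),interpolation=2) for x,w in((a,400),(b,400))]))
E
```

```text
t 12.17 at [ 0.5858 -0.1828  0.3034] yaw 7.1 F [ 1.  -0.5  1.7] open 0.411 -> shift [-0.0003 -0.0029  0.0034] turn 0.0009
```

View pics/b4.png

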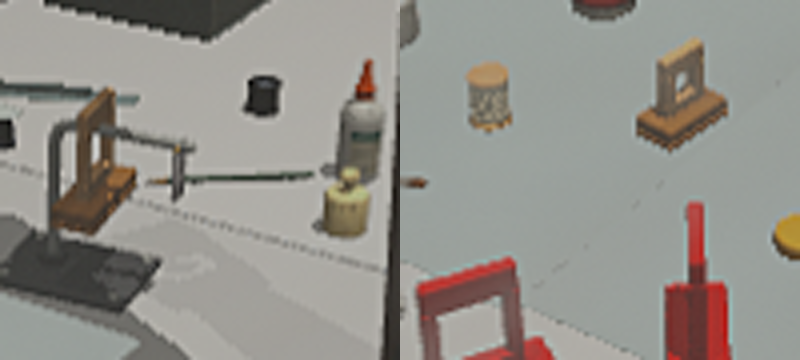

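The block hangs by its loop from the peg, with the loop at about (97,140) in the crop. The flap is down behind it at about (178,170), and the small block is untouched. I'll wait two calls for any swing to settle, then hand in.

Request:
{"name": "arm_command", "arguments": {
  "commands": [
    [[150,0,0,0,0],[150,0,0,0,0],[150,0,0,0,0],[150,0,0,0,0],[150,0,0,0,0],[150,0,0,0,0],[150,0,0,0,0],[150,0,0,0,0],[150,0,0,0,0],[150,0,0,0,0]]
  ]
}}

```text
time: 13.1
eef_pos: [0.5837, -0.1818, 0.2961]
orientation: [0.662, 0.749, 0.0, 0.0]
contact_force: [0.5, 0.2, 0.4]
opening: 0.408
gripper_force: 0.0
```

Request:
{"name": "arm_command", "arguments": {
  "commands": [
    [[150,0,0,0,0],[150,0,0,0,0],[150,0,0,0,0],[150,0,0,0,0],[150,0,0,0,0],[150,0,0,0,0],[150,0,0,0,0],[150,0,0,0,0],[150,0,0,0,0],[150,0,0,0,0]]
  ]
}}

```text
time: 13.93
eef_pos: [0.5837, -0.1818, 0.2961]
orientation: [0.662, 0.749, 0.0, 0.0]
contact_force: [-0.2, -0.1, -0.5]
opening: 0.411
gripper_force: 0.0
```

```bash
python3 -c "
from rig import ctrl
print(ctrl.finish_job())"
```

```text
the job is handed in; nothing more can be done
None
```

The bigger sanding block hangs from the peg by its loop, the flap is dropped back down behind it, the smaller block is untouched, and the job was handed in at about 14 s.

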